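Index the sliding hand rest one hole towards the vice

TASK

The hand rest on the perforated square tube stands one hole short of the work in the bench vice: pull its lock plunger up by its round knob, slide the rest along the tube to the next hole on the vice's side, and push the pin fully down into that hole. The plunger's spring is worn out, so do not let go: finish with the gripper still holding the knob and the pin kept fully home. Leave the other things on the bench where they are.

Things in the scene. Friction and masses are not known exactly. Their poses are not given: they have to be found in the camera images.
- rail_base: Fixed guide: level steel square tube 30 x 30 mm, 360 mm long, top 60 mm above the bench, on two dark cast feet (110 x 34 mm, 69 mm high). Origin: on the bench below mid-length; y runs along the tube, z up. Five 10 mm holes along the middle of its top at y = -100, -50, 0, +50, +100 mm; the rest starts pinned in the middle one, and its sleeve hides only that one.
- rest (a joint): Slide of the hand rest along the tube, in m: 0 = start (pinned in the middle hole), positive towards rail_base's +y; the neighbouring holes are at +0.050 and -0.050, the stops at +-0.105. About 3 N of friction once the pin is clear; it stays where it is left.
- plunger (a joint): Lift of the lock plunger, straight up, in m: 0 = pin fully home (10 mm deep in its hole), 0.010 = pin just clear of the tube, 0.014 = end stop. The pin is 8 mm thick with a round nose, so it has 1 mm of play either way in a hole. Lifting takes about 6 N; the plunger stays at the height where it is left and takes about 2 N to push down again.
- pad (a point): Top centre of the rest's hand pad (wood with black rubber top, 52 x 112 mm, 81 mm above the bench), 117 mm to rail_base's +x side of the knob. A bracket joins it to the rest's grey square sleeve: 40 x 40 mm, 70 mm long, top 65 mm above the bench, the plunger upright on its middle. Rest in all 0.7 kg.
- knob: The plunger's round black knob, on the plunger and moving with it. Origin: centre of its underside. Its grip part is an upright cylinder 29 mm across and 19 mm high (9 to 28 mm above the origin), its whole height 30 mm. Below it stands a steel barrel 15 mm across, 20 mm high, on the sleeve's top.
- knob_mid (a point): Middle of the knob's grip part, on the axis: 104 mm above the bench with the pin home, 39 mm above the sleeve's top.
- vice: Small blue bench vice, fixed to the bench, about 90 mm deep, 70 mm wide, 132 mm high with the round bronze lock plate upright in its jaws. Origin: centre of its round base on the bench. It stands about 240 mm from the tube on rail_base's +x side, 45 to 75 mm to the left or to the right (y) of the middle hole: the rest must go to the hole on that side.
- cradle: Bystander: loose grey hand-piece cradle with grinding discs in it, 85 x 60 x 66 mm, beside the vice. Origin: centre of its underside.
- c_clamp: Bystander: loose dark C-clamp lying flat, about 100 x 190 mm, 18 mm high, beyond the +y end of the tube. Origin: on the bench, in the middle of its frame.
- tool_pot: Bystander: loose steel pot with gravers, 64 mm across, 112 mm high, beyond the -y end of the tube. Origin: centre of its underside.
Mind the look-alikes: they are no part of the job. There is more than one size of the vice; the job needs the middle-sized.

How it is judged:
By the outcome, as a careful person would: the job done as asked, in the order asked, and still so for the second after the job is handed in, while the arm keeps its last pose, push and grip.
It also fails if it takes over 35 s, if anything falls off the work surface, if the arm or the gripper's body presses on something with over 40 N, if the wrist force passes 120 N, or if a joint passes its speed limit or range.

ROBOT

A 6-joint arm with a two-finger parallel gripper is mounted at the origin on the work surface. World frame = base frame: x ahead of the robot, y to its left, z up, the work surface at z = 0. Lengths are in mm, angles in rad, forces in N, time in s.
With the tool pointing down it reaches from about 400 to 925 mm from the base axis. Payload 12.5 kg.
Tool frame: the origin (TCP) lies on the mounting face of the last link; the fingertips stand 190 mm ahead of it and the grasp point (between the pads) lies 171 mm ahead of it (env.grasp_offset is the distance from the TCP to the grasp point, in mm); z points along the fingers, y is the direction in which the jaws open and shut (so a half turn about z gives the same grasp; the last joint's range is limited). The gripper opens to 95 mm and grips with 3 to 60 N. Pads are 20 mm wide; open, the fingers measure 119 mm over their backs; the gripper's body (75 mm by 180 mm) begins 59 mm behind the grasp point.
Start: joints at [-1.297, 0.491, 1.559, -0, 1.092, -0.106], TCP at [231.728, -580.454, 404.761] pointing down, gripper open.
Joint ranges: [-3.1, 3.1], [-0.84, 2.19], [0.05, 2.79], [-1.13, 4.28], [0.06, 2.93], [-2.69, 2.69]. Speed limits (rad/s): [2.22, 2.22, 2.79, 3.14, 3.14, 3.14].

INTERFACE

Orientations are given as [roll, pitch, yaw] about the fixed x, y, z axes, in that order (R = Rz(yaw) Ry(pitch) Rx(roll)).
In Python, from cell import env, viewer gives the robot as it stands.
- The arm moves only by the tool play_rows, never from a script. Its argument "increments" is a list of rows, each an object of numbers: "dx", "dy", "dz": the shift along the tool's x, y, z in mm; "rx", "ry", "rz": the turn, a rotation vector about the tool's x, y, z in units of 6 degrees (1.0 is 6 degrees). A call has 1 to 8 rows; each row is the pose to reach, as a shift and turn from the pose measured when the call began, along the tool's axes at that moment; what a row does not reach only later rows make up. A row lasts 1/12 s, in which the tool goes at most 41.7 mm and 7.16 degrees, less where a joint would pass 70% of its speed; a pose out of reach is approached as far as the arm can. A call with a gripper value outside its range is refused whole. "fingers" is the opening, from 0 (shut) to 1 (fully open), set as the call begins (left out, the last holds). The fingers move at their own pace and stop on an object; the grip force is fixed at half the most. Time passes only in rows, so rows that repeat a pose let the fingers close. It gives the time, the measured TCP pose, the force and the opening at its end, in the units of the state.
- env.state(): the state, without advancing time (a new reading comes with each control period).
- viewer.read_camera(name): name is "side" or "top" or "wrist"; returns a dict with "image" (400x640x3 uint8, red, green, blue), "fx", "fy", "cx", "cy" (pixels), "k1" (the pictures are not rectified: a ray, as slopes to the right and down, at radius r is drawn at 1 + k1 r^2 times it, then the intrinsics apply), "rvec" (rotation vector, rad) and "tvec" (3), from world to camera coordinates, as OpenCV has them. Camera axes: x right, y down, z forward; pixel columns grow to the right and rows downward; lengths in mm; the calibration is good to about 2 mm. A picture is of the moment at which its call begins. There is no depth.
- env.job_done(): hands the job in, once; it reports no verdict.
The state is a dict: "t": time; "joints": joint angles; "qvel": joint speeds; "tau": joint torques, N m; "eef_pos": TCP position; "tcp_rot": TCP orientation; "ft_force": force on the tool from outside, world axes, zero at the start; "moment": the same for the moment, N m; "opening": opening from 0.0 (shut) to 1.0 (fully open).
Only numpy, scipy, OpenCV 4.12 (cv2) and the standard library are available. Lean on these libraries where they do the work, as an engineer would, in place of code of your own. Each camera call takes 0.05 s, during which the arm holds its last target.

## Working session

There is one attempt and no reset: what is moved stays moved. The work goes in short steps, Python scripts to look and compute and a tool call to move; the robot and the scene stay as the last step left them, time stands still between calls to the robot, and variables do not carry over. Pictures are saved under pics/ and viewed, and the job is handed in when it is done.

Besides the shell and the picture viewer there is one more tool, called after "Call:" as name(argument=value, ...), one argument or row to a line, values as JSON. play_rows: Moves the arm, as the interface text tells. Its arguments: {"type":"object","properties":{"increments":{"type":"array","items":{"type":"object","properties":{"dx":{"type":"number"},"dy":{"type":"number"},"dz":{"type":"number"},"rx":{"type":"number"},"ry":{"type":"number"},"rz":{"type":"number"}}}},"fingers":{"type":"number"}},"required":["increments"]}

```bash
ls; mkdir -p pics
python3 - <<'E'
from cell import env, viewer
import cv2, json
s=env.state(); print(s)
for n in ["side","top","wrist"]:
    c=viewer.read_camera(n); cv2.imwrite(f"pics/{n}0.png",c["image"][:,:,::-1]); print(n,{k:v for k,v in c.items() if k!="image"})
E
```

```text
pics
{'t': 0.0, 'joints': array([-1.29663443e+00,  4.91551156e-01,  1.55949111e+00, -3.99048925e-06,
        1.09171387e+00, -1.05564655e-01]), 'qvel': array([-9.38020168e-04, -1.66148642e-03, -8.59141939e-04, -1.77812397e-06,
        1.55301209e-03,  1.53023537e-03]), 'tau': array([-1.92007203e-03, -6.12655520e+01, -2.58186686e+01,  6.92309439e-02,
        4.82158398e-02, -3.83868348e-05]), 'eef_pos': array([ 231.69465485, -580.4150822 ,  404.15250187]), 'tcp_rot': array([-3.14043528e+00, -1.19074968e-04,  3.79728328e-01]), 'ft_force': array([-0.30552995,  0.08445179, -0.01432318]), 'moment': array([-0.03339251,  0.0576852 ,  0.01115122]), 'opening': 0.9999083653810129}
side {'fx': 424.53169919925307, 'fy': 424.53169919925307, 'cx': 324.87393086806077, 'cy': 194.77534956949324, 'k1': -0.09215324542347035, 'rvec': array([ 0.75623995, -2.62920398,  1.095975  ]), 'tvec': array([ 518.4956041 ,  247.27226262, 1233.34947095])}
top {'fx': 493.26781833538166, 'fy': 493.26781833538166, 'cx': 317.7563574606239, 'cy': 192.53565431633754, 'k1': -0.0803730335842467, 'rvec': array([ 2.15587057, -2.12520027,  0.18074289]), 'tvec': array([  70.35322423,  605.00989357, 1445.06858284])}
wrist {'fx': 314.44634542415685, 'fy': 314.44634542415685, 'cx': 316.94362117888033, 'cy': 203.30861245749315, 'k1': -0.004030068176658728, 'rvec': array([-2.43469086,  1.64867965,  0.19586429]), 'tvec': array([-624.84977989,  -27.54368775,  387.88500283])}
```

View pics/side0.png

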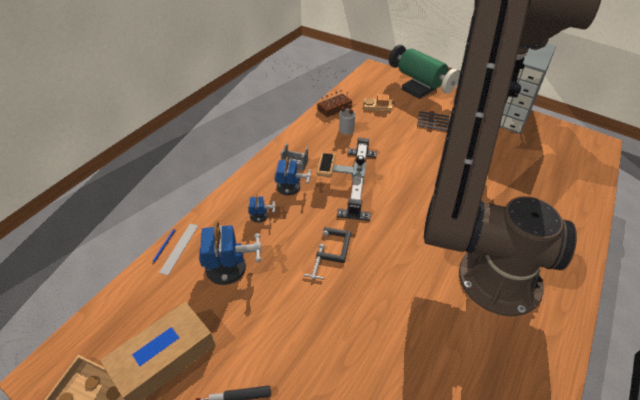

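View pics/top0.png

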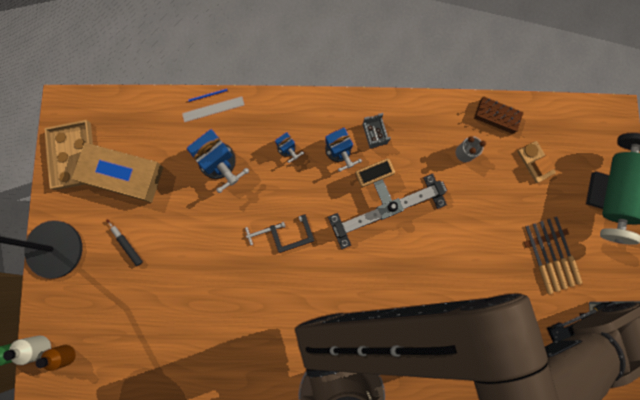

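View pics/wrist0.png

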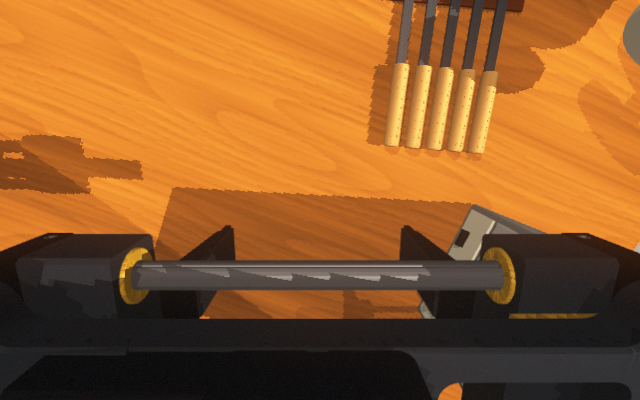

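The top view shows the knob at about (393,206), the tube running from (341,229) to (435,192), and the middle-sized vice at about (341,148) beside the cradle (375,130). The clamp at the tube's left end marks rail +y. Next I'll measure these.

```bash
cat > h.py <<'E'
import numpy as np, cv2
def ray(c,u,v):
    K=np.array([[c["fx"],0,c["cx"]],[0,c["fy"],c["cy"]],[0,0,1]])
    p=cv2.undistortPoints(np.array([[[u,v]]],float),K,np.array([c["k1"],0,0,0.]))[0,0]
    R=cv2.Rodrigues(np.array(c["rvec"]))[0]; t=np.array(c["tvec"])
    return -R.T@t, R.T@np.array([p[0],p[1],1.])
def onz(c,u,v,z):
    o,d=ray(c,u,v); return o+d*(z-o[2])/d[2]
def proj(c,P):
    K=np.array([[c["fx"],0,c["cx"]],[0,c["fy"],c["cy"]],[0,0,1]])
    return cv2.projectPoints(np.array([P],float),np.array(c["rvec"]),np.array(c["tvec"]),K,np.array([c["k1"],0,0,0.]))[0][0,0]
def tri(c1,p1,c2,p2):
    A=np.zeros((3,3));b=np.zeros(3);L=[]
    for c,p in((c1,p1),(c2,p2)):
        o,d=ray(c,*p); d=d/np.linalg.norm(d); M=np.eye(3)-np.outer(d,d); A+=M;b+=M@o; L.append((o,d))
    x=np.linalg.solve(A,b); return x,[np.linalg.norm((np.eye(3)-np.outer(d,d))@(x-o)) for o,d in L]
E
python3 - <<'E'
from cell import viewer
import cv2,numpy as np
t=viewer.read_camera("top");s=viewer.read_camera("side")
cv2.imwrite("pics/tz.png",cv2.resize(t["image"][110:260,310:460,::-1],(600,600),interpolation=cv2.INTER_CUBIC))
cv2.imwrite("pics/sz.png",cv2.resize(s["image"][130:230,270:390,::-1],(720,600),interpolation=cv2.INTER_CUBIC))
E
```

```text
(no output)
```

View pics/tz.png

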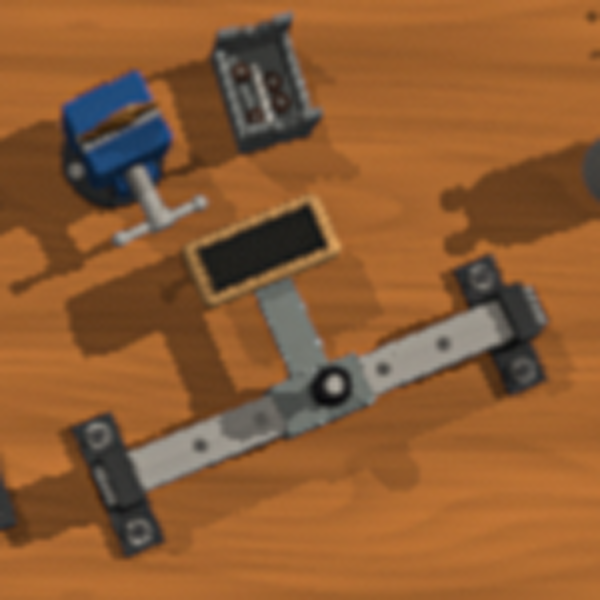

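View pics/sz.png

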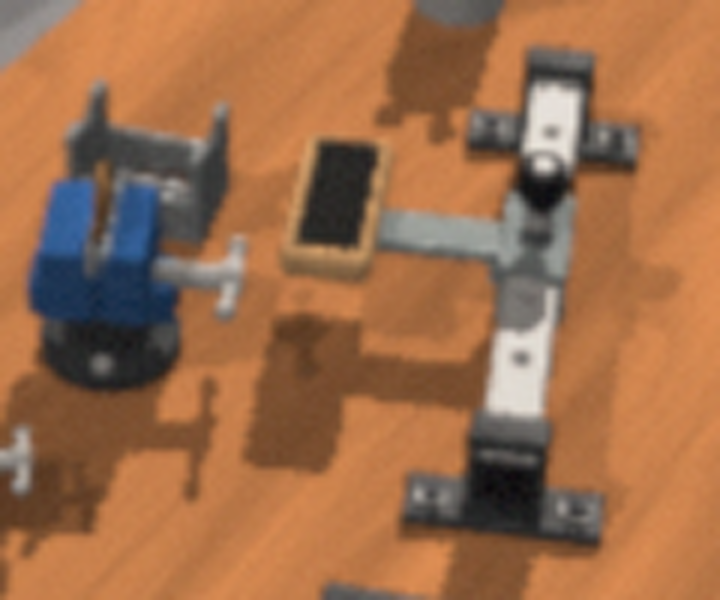

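The top zoom shows holes at about (200,445), (260,418), (383,369) and (444,343), the knob at (331,386) and the vice base at about (115,165). In the side zoom the knob is at about (543,180).

Run:
```python
from cell import viewer
from h import *
t=viewer.read_camera("top");s=viewer.read_camera("side")
T=lambda u,v:((u+.5)/4-.5+310,(v+.5)/4-.5+110)
S=lambda u,v:((u+.5)/6-.5+270,(v+.5)/6-.5+130)
H=np.array([onz(t,*T(*p),60) for p in [(200,445),(260,418),(383,369),(444,343)]]);print(H.round(1))
Hs=np.array([onz(s,*S(*p),60) for p in [(521,358),(551,132)]]);print("side holes y=+100?,-100:",Hs.round(1))
ys=np.array([100,50,-50,-100.])
A=np.c_[np.ones(4),ys]; co=np.linalg.lstsq(A,H[:,:2],rcond=None)[0]; print("mid",co[0],"dir",co[1], np.linalg.norm(co[1]),"res",(A@co-H[:,:2]).round(1).tolist())
d=co[1]/np.linalg.norm(co[1]); print("yaw of rail y",np.degrees(np.arctan2(d[1],d[0])))
# knob by dark mask in top
for n,c,(x0,y0,x1,y1) in(("top",t,(380,195,404,217)),("side",s,(354,152,368,168))):
    im=c["image"].astype(int); m=(im.max(2)<55).astype(np.uint8); sub=np.zeros_like(m); sub[y0:y1,x0:x1]=m[y0:y1,x0:x1]
    n_,l,st,ce=cv2.connectedComponentsWithStats(sub); k=1+np.argmax(st[1:,4]); print(n,st[k],ce[k])
print("knob top centroid z104",onz(t,*T(331,386),104), onz(s,*S(543,180),104))
print(tri(t,T(331,386),s,S(543,180)))
vb=onz(t,*T(115,165),10); x=np.array([d[1],-d[0]]); print("vice",vb,"rel x,y",(vb[:2]-co[0])@x,(vb[:2]-co[0])@d)
print("pad",onz(t,*T(264,251),81),(onz(t,*T(264,251),81)[:2]-co[0])@x,(onz(t,*T(264,251),81)[:2]-co[0])@d)
```

```text
[[ 518.4  -46.9   60. ]
 [ 539.2  -91.8   60. ]
 [ 577.6 -184.8   60. ]
 [ 598.1 -231.4   60. ]]
side holes y=+100?,-100: [[ 515.4  -44.4   60. ]
 [ 594.5 -227.2   60. ]]
mid [ 558.31188688 -138.74955366] dir [-0.39548537  0.92412425] 1.0051936647586688 res [[0.4, 0.6], [-0.7, -0.7], [0.5, -0.1], [-0.2, 0.3]]
yaw of rail y 113.16883859972869
top [387 202  11  10  60] [391.85       206.81666667]
side [356 158   9   8  37] [359.75675676 161.32432432]
knob top centroid z104 [ 558.11145126 -138.35959288  104.        ] [ 555.27037867 -137.1277821   104.        ]
(array([ 557.36993989, -139.08010889,  101.9048732 ]), [np.float64(1.0956968605950816), np.float64(1.0956968605948132)])
vice [744.31749832  15.57023416  10.        ] rel x,y 231.72003782048054 68.69140026850681
pad [662.28847816 -92.85912458  81.        ] 113.64604309786412 1.2805869226459448
```

The vice sits at rail y ≈ +69, so the rest goes to the +50 hole. The knob is at about (557.5,-138.3). The jaws are already nearly along the rail (needed yaw 23.2°, now 21.8°). Next I'll work out the approach in tool axes.

```bash
cat > go.py <<'E'
from cell import env
from h import *
from scipy.spatial.transform import Rotation as Ro
def rel(P,yawdeg):
    s=env.state(); R=Ro.from_euler('xyz',s['tcp_rot']); Rt=Ro.from_euler('xyz',[np.pi,0,np.radians(yawdeg)])
    print("t",round(s['t'],2),"pos",s['eef_pos'].round(2),"rot",np.degrees(s['tcp_rot']).round(2),"F",s['ft_force'].round(1),"M",s['moment'].round(2),"op",round(s['opening'],3))
    print("shift",R.inv().apply(np.array(P)-s['eef_pos']).round(1),"turn",(np.degrees((R.inv()*Rt).as_rotvec())/6).round(3))
E
python3 -c "
from go import *
rel([557.5,-138.3,390],23.2)"
```

```text
t 0.35 pos [ 231.74 -580.45  404.61] rot [-179.99   -0.     21.76] F [-0.9 -0.2 -0.6] M [-0.   -0.07  0.01] op 0.999
shift [ 466.5 -289.9   14.7] turn [-0.002 -0.001 -0.24 ]
```

Call:
play_rows(
  increments=[
    {"dx": 15,"dy": -9},
    {"dx": 45,"dy": -28},
    {"dx": 78,"dy": -48},
    {"dx": 111,"dy": -69},
    {"dx": 144,"dy": -90},
    {"dx": 177,"dy": -110},
    {"dx": 210,"dy": -130},
    {"dx": 240,"dy": -149,"rz": -0.12},
  ],
  fingers=1,
)

```text
invalid input
```

```bash
python3 -c "
from go import *
rel([557.5,-138.3,390],23.2)"
```

```text
t 0.35 pos [ 231.74 -580.45  404.61] rot [-179.99   -0.     21.76] F [-0.9 -0.2 -0.6] M [-0.   -0.07  0.01] op 0.999
shift [ 466.5 -289.9   14.7] turn [-0.002 -0.001 -0.24 ]
```

Call:
play_rows(
  increments=[
    {"dx": 15,"dy": -9,"dz": 0,"rx": 0,"ry": 0,"rz": 0},
    {"dx": 45,"dy": -28,"dz": 0,"rx": 0,"ry": 0,"rz": 0},
    {"dx": 78,"dy": -48,"dz": 0,"rx": 0,"ry": 0,"rz": 0},
    {"dx": 111,"dy": -69,"dz": 0,"rx": 0,"ry": 0,"rz": 0},
    {"dx": 144,"dy": -90,"dz": 0,"rx": 0,"ry": 0,"rz": 0},
    {"dx": 177,"dy": -110,"dz": 0,"rx": 0,"ry": 0,"rz": 0},
    {"dx": 210,"dy": -130,"dz": 0,"rx": 0,"ry": 0,"rz": 0},
    {"dx": 240,"dy": -149,"dz": 0,"rx": 0,"ry": 0,"rz": -0.1},
  ],
)

```text
t: 1.02
eef_pos: [400.4, -350.5, 404.8]
tcp_rot: [-3.141, -0.0, 0.39]
ft_force: [0.6, -0.9, -0.5]
opening: 1.0
```

```bash
python3 -c "
from go import *
rel([557.5,-138.3,390],23.2)"
```

```text
t 1.02 pos [ 400.38 -350.47  404.83] rot [-1.7999e+02 -2.0000e-02  2.2370e+01] F [ 0.6 -0.9 -0.5] M [-0.02 -0.09 -0.03] op 1.0
shift [ 226.  -136.4   14.9] turn [-0.001 -0.003 -0.138]
```

Call:
play_rows(
  increments=[
    {"dx": 33,"dy": -20,"dz": 0,"rx": 0,"ry": 0,"rz": 0},
    {"dx": 66,"dy": -40,"dz": 2,"rx": 0,"ry": 0,"rz": -0.05},
    {"dx": 100,"dy": -60,"dz": 4,"rx": 0,"ry": 0,"rz": -0.1},
    {"dx": 134,"dy": -81,"dz": 8,"rx": 0,"ry": 0,"rz": -0.14},
    {"dx": 166,"dy": -100,"dz": 12,"rx": 0,"ry": 0,"rz": -0.14},
    {"dx": 196,"dy": -118,"dz": 15,"rx": 0,"ry": 0,"rz": -0.14},
    {"dx": 216,"dy": -130,"dz": 15,"rx": 0,"ry": 0,"rz": -0.14},
    {"dx": 226,"dy": -136.4,"dz": 15,"rx": 0,"ry": 0,"rz": -0.14},
  ],
)

```text
t: 1.68
eef_pos: [558.5, -135.3, 389.7]
tcp_rot: [-3.141, -0.0, 0.408]
ft_force: [0.2, 1.1, -0.3]
opening: 0.998
```

Run:
```python
from go import *
from cell import viewer
rel([557.5,-138.3,310],23.2)
c=viewer.read_camera("wrist"); cv2.imwrite("pics/w1.png",c["image"][:,:,::-1])
for P in [(557.5,-138.3,115),(558.3-39.5,-138.7+92.4,60),(558.3-.395*50,-138.7+46.2,60),(558.3+39.5,-138.7-92.4,60),(558.3+19.8,-138.7-46.2,60)]: print(P,proj(c,P).round(1))
c=viewer.read_camera("top"); cv2.imwrite("pics/t1.png",c["image"][:,:,::-1])
```

```text
t 1.68 pos [ 558.51 -135.3   389.72] rot [-1.7997e+02 -2.0000e-02  2.3360e+01] F [ 0.2  1.1 -0.3] M [-0.    0.01  0.03] op 0.998
shift [-2.1  2.4 79.7] turn [-0.004 -0.003  0.027]
(557.5, -138.3, 115) [319.7 209.5]
(518.8, -46.29999999999998, 60) [219.8 194.7]
(538.55, -92.49999999999999, 60) [269.8 194.9]
(597.8, -231.1, 60) [420.  195.5]
(578.0999999999999, -184.89999999999998, 60) [370.  195.3]
```

View pics/w1.png

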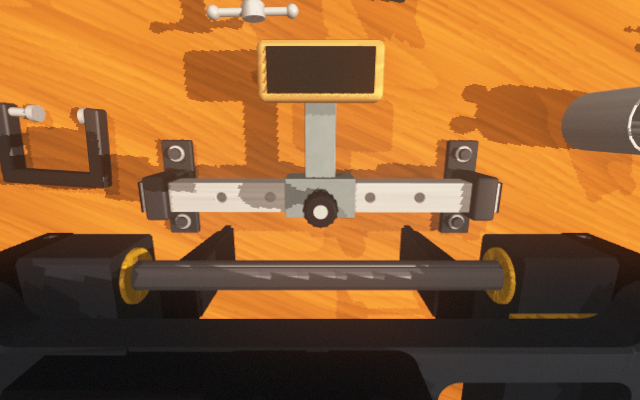

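The wrist view confirms it: knob at (320,211), holes at (222,197), (270,197), (370,197) and (419,197), all within about 2 px of prediction. I'll go down over the knob.

Call:
play_rows(
  increments=[
    {"dx": -2,"dy": 1,"dz": 10,"rx": 0,"ry": 0,"rz": 0.03},
    {"dx": -3,"dy": 2.2,"dz": 27,"rx": 0,"ry": 0,"rz": 0.03},
    {"dx": -3,"dy": 2.4,"dz": 45,"rx": 0,"ry": 0,"rz": 0.03},
    {"dx": -3,"dy": 2.4,"dz": 62,"rx": 0,"ry": 0,"rz": 0.03},
    {"dx": -3,"dy": 2.4,"dz": 72,"rx": 0,"ry": 0,"rz": 0.03},
    {"dx": -3,"dy": 2.4,"dz": 75,"rx": 0,"ry": 0,"rz": 0.03},
    {"dx": -3,"dy": 2.4,"dz": 75,"rx": 0,"ry": 0,"rz": 0.03},
  ],
)

```text
t: 2.37
eef_pos: [555.6, -140.9, 314.2]
tcp_rot: [-3.141, 0.001, 0.403]
ft_force: [-0.1, 0.7, 0.9]
opening: 0.995
```

Run:
```python
from go import *
from cell import viewer
rel([556.8,-138.6,275],23.2)
c=viewer.read_camera("wrist"); cv2.imwrite("pics/w2.png",c["image"][:,:,::-1])
print(proj(c,(557.5,-138.3,115)), proj(c,(556.8,-138.6,115)))
```

```text
t 2.37 pos [ 555.64 -140.88  314.19] rot [-1.7994e+02  4.0000e-02  2.3110e+01] F [-0.1  0.7  0.9] M [ 0.03 -0.02  0.02] op 0.995
shift [ 2.  -1.6 39.2] turn [-0.01   0.007 -0.015]
[314.30660007 233.26079883] [314.31046527 234.47216674]
```

View pics/w2.png

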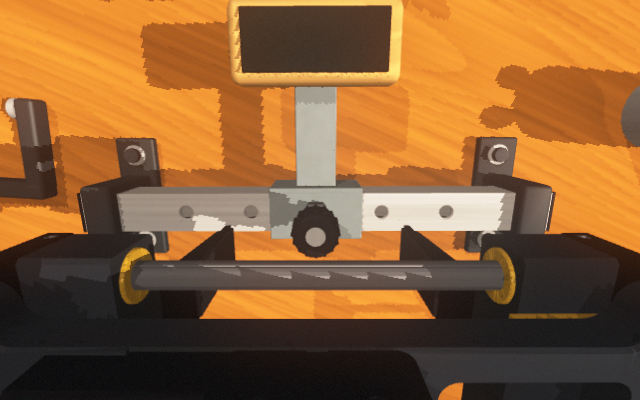

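The knob is at (315.5,236) against a prediction of (314.3,234.5), about 1 mm off. I'll go down to grasp height.

Call:
play_rows(
  increments=[
    {"dx": 1,"dy": -1,"dz": 8,"rx": 0,"ry": 0,"rz": 0},
    {"dx": 1.5,"dy": -1.5,"dz": 18,"rx": 0,"ry": 0,"rz": 0},
    {"dx": 1.5,"dy": -1.5,"dz": 28,"rx": 0,"ry": 0,"rz": 0},
    {"dx": 1.5,"dy": -1.5,"dz": 35,"rx": 0,"ry": 0,"rz": 0},
    {"dx": 1.5,"dy": -1.5,"dz": 39,"rx": 0,"ry": 0,"rz": 0},
    {"dx": 1.5,"dy": -1.5,"dz": 39,"rx": 0,"ry": 0,"rz": 0},
    {"dx": 1.5,"dy": -1.5,"dz": 39,"rx": 0,"ry": 0,"rz": 0},
  ],
)

```text
t: 3.0
eef_pos: [556.8, -138.7, 275.7]
tcp_rot: [-3.141, 0.0, 0.404]
ft_force: [-0.4, 0.3, -0.8]
opening: 1.0
```

```bash
python3 -c "
from go import *
rel([556.8,-138.6,275],23.2)"
```

```text
t 3.0 pos [ 556.76 -138.72  275.72] rot [-1.7997e+02  1.0000e-02  2.3130e+01] F [-0.4  0.3 -0.8] M [-0.01 -0.02  0.02] op 1.0
shift [ 0.1 -0.1  0.7] turn [-0.005  0.002 -0.011]
```

Call:
play_rows(
  increments=[
    {"dx": 0,"dy": 0,"dz": 0.5,"rx": 0,"ry": 0,"rz": 0},
    {"dx": 0,"dy": 0,"dz": 0.5,"rx": 0,"ry": 0,"rz": 0},
    {"dx": 0,"dy": 0,"dz": 0.5,"rx": 0,"ry": 0,"rz": 0},
    {"dx": 0,"dy": 0,"dz": 0.5,"rx": 0,"ry": 0,"rz": 0},
    {"dx": 0,"dy": 0,"dz": 0.5,"rx": 0,"ry": 0,"rz": 0},
    {"dx": 0,"dy": 0,"dz": 0.5,"rx": 0,"ry": 0,"rz": 0},
    {"dx": 0,"dy": 0,"dz": 0.5,"rx": 0,"ry": 0,"rz": 0},
    {"dx": 0,"dy": 0,"dz": 0.5,"rx": 0,"ry": 0,"rz": 0},
  ],
  fingers=0.0,
)

```text
t: 3.67
eef_pos: [556.8, -138.7, 275.3]
tcp_rot: [-3.141, 0.0, 0.404]
ft_force: [-0.2, 0.2, 0.2]
opening: 0.495
```

```bash
python3 -c "
from go import *
rel([556.8,-138.6,275],23.2)"
```

```text
t 3.67 pos [ 556.76 -138.72  275.28] rot [-1.7997e+02  1.0000e-02  2.3130e+01] F [-0.2  0.2  0.2] M [ 0.01 -0.   -0.03] op 0.495
shift [ 0.1 -0.1  0.3] turn [-0.005  0.001 -0.011]
```

Still closing; a bit more waiting.

Call:
play_rows(
  increments=[
    {"dx": 0,"dy": 0,"dz": 0,"rx": 0,"ry": 0,"rz": 0},
    {"dx": 0,"dy": 0,"dz": 0,"rx": 0,"ry": 0,"rz": 0},
    {"dx": 0,"dy": 0,"dz": 0,"rx": 0,"ry": 0,"rz": 0},
    {"dx": 0,"dy": 0,"dz": 0,"rx": 0,"ry": 0,"rz": 0},
    {"dx": 0,"dy": 0,"dz": 0,"rx": 0,"ry": 0,"rz": 0},
    {"dx": 0,"dy": 0,"dz": 0,"rx": 0,"ry": 0,"rz": 0},
  ],
)

```text
t: 4.17
eef_pos: [556.8, -138.8, 275.3]
tcp_rot: [-3.141, 0.0, 0.404]
ft_force: [-0.6, -1.2, 0.1]
opening: 0.302
```

```bash
python3 -c "
from go import *
rel([556.8,-138.6,275],23.2)
from cell import viewer
c=viewer.read_camera('wrist'); cv2.imwrite('pics/w3.png',c['image'][:,:,::-1])"
```

```text
t 4.17 pos [ 556.78 -138.78  275.27] rot [-179.98    0.     23.13] F [-0.6 -1.2  0.1] M [-0.22 -0.03 -0.05] op 0.302
shift [ 0.1 -0.2  0.3] turn [-0.004  0.001 -0.011]
```

View pics/w3.png

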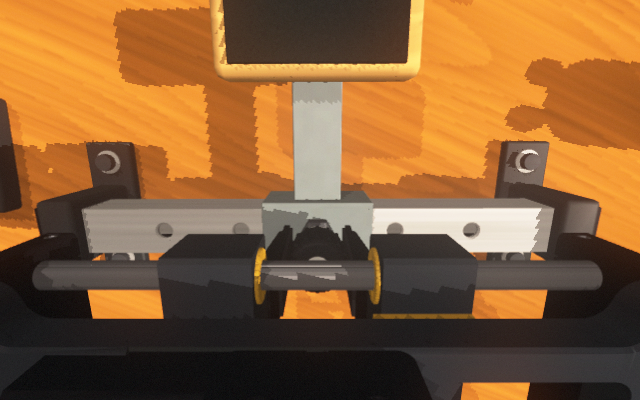

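The jaws are on the knob at (318,260), opening 0.302 ≈ 29 mm. Reference pose is (556.8,-138.8), z 275.3. Now I'll lift about 12 mm.

Call:
play_rows(
  increments=[
    {"dx": 0,"dy": 0,"dz": -2,"rx": 0,"ry": 0,"rz": 0},
    {"dx": 0,"dy": 0,"dz": -4.5,"rx": 0,"ry": 0,"rz": 0},
    {"dx": 0,"dy": 0,"dz": -7,"rx": 0,"ry": 0,"rz": 0},
    {"dx": 0,"dy": 0,"dz": -9.5,"rx": 0,"ry": 0,"rz": 0},
    {"dx": 0,"dy": 0,"dz": -11.5,"rx": 0,"ry": 0,"rz": 0},
    {"dx": 0,"dy": 0,"dz": -12.2,"rx": 0,"ry": 0,"rz": 0},
    {"dx": 0,"dy": 0,"dz": -12.2,"rx": 0,"ry": 0,"rz": 0},
  ],
)

```text
t: 4.8
eef_pos: [556.7, -138.8, 287.8]
tcp_rot: [-3.141, -0.0, 0.404]
ft_force: [0.7, -0.4, -1.0]
opening: 0.299
```

```bash
python3 -c "
from go import *
rel([556.8-.394*50,-138.8+.9195*50,287.5],23.2)
from cell import viewer
c=viewer.read_camera('wrist'); cv2.imwrite('pics/w4.png',c['image'][:,:,::-1])"
```

```text
t 4.8 pos [ 556.75 -138.77  287.78] rot [-179.99   -0.     23.13] F [ 0.7 -0.4 -1. ] M [-0.18 -0.01 -0.03] op 0.299
shift [ -0.  -50.    0.3] turn [-0.002 -0.001 -0.011]
```

View pics/w4.png

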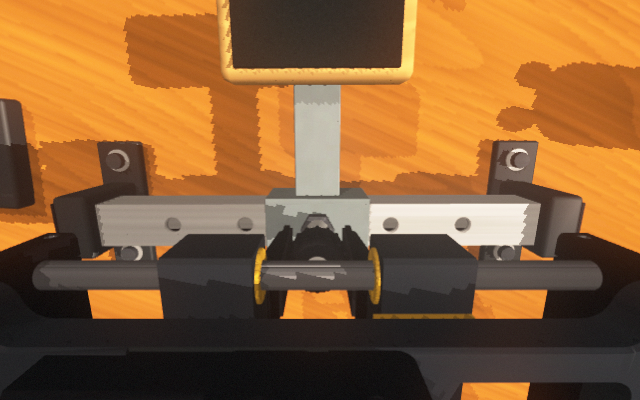

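The knob stayed at the same spot in the jaws, (318,260), while the sleeve moved away, so the plunger is up about 12.5 mm. Now I'll slide 50 mm toward rail +y (tool -y).

Call:
play_rows(
  increments=[
    {"dx": 0,"dy": -3,"dz": 0.2,"rx": 0,"ry": 0,"rz": 0},
    {"dx": 0,"dy": -10,"dz": 0.2,"rx": 0,"ry": 0,"rz": 0},
    {"dx": 0,"dy": -19,"dz": 0.2,"rx": 0,"ry": 0,"rz": 0},
    {"dx": 0,"dy": -29,"dz": 0.2,"rx": 0,"ry": 0,"rz": 0},
    {"dx": 0,"dy": -38,"dz": 0.2,"rx": 0,"ry": 0,"rz": 0},
    {"dx": 0,"dy": -45,"dz": 0.2,"rx": 0,"ry": 0,"rz": 0},
    {"dx": 0,"dy": -49,"dz": 0.2,"rx": 0,"ry": 0,"rz": 0},
    {"dx": 0,"dy": -50,"dz": 0.2,"rx": 0,"ry": 0,"rz": 0},
  ],
)

```text
t: 5.52
eef_pos: [536.8, -91.9, 287.7]
tcp_rot: [-3.141, 0.0, 0.405]
ft_force: [-1.1, -3.9, 1.7]
opening: 0.293
```

Call:
play_rows(
  increments=[
    {"dx": 0,"dy": 0,"dz": 0,"rx": 0,"ry": 0,"rz": 0},
  ],
)

```text
t: 5.6
eef_pos: [536.7, -91.6, 287.8]
tcp_rot: [-3.141, 0.0, 0.405]
ft_force: [0.2, -3.6, -1.8]
opening: 0.295
```

```bash
python3 -c "
from go import *
rel([556.8-.394*50,-138.8+.9195*50,287.5],23.2)
from cell import viewer
for n in ['wrist','top']:
  c=viewer.read_camera(n); cv2.imwrite('pics/%s5.png'%n,c['image'][:,:,::-1])
s=viewer.read_camera('side');cv2.imwrite('pics/s5.png',cv2.resize(s['image'][130:230,270:390,::-1],(720,600),interpolation=cv2.INTER_CUBIC))"
```

```text
t 5.6 pos [536.66 -91.64 287.77] rot [-1.7997e+02  3.0000e-02  2.3210e+01] F [ 0.2 -3.6 -1.8] M [-0.62  0.04 -0.06] op 0.295
shift [-0.1  1.3  0.3] turn [-0.006  0.004  0.001]
```

View pics/wrist5.png

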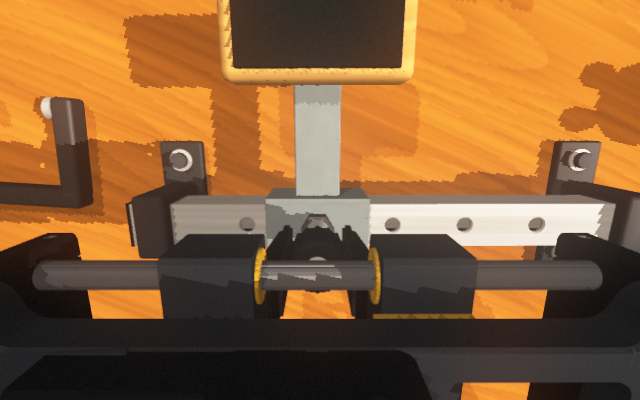

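View pics/s5.png

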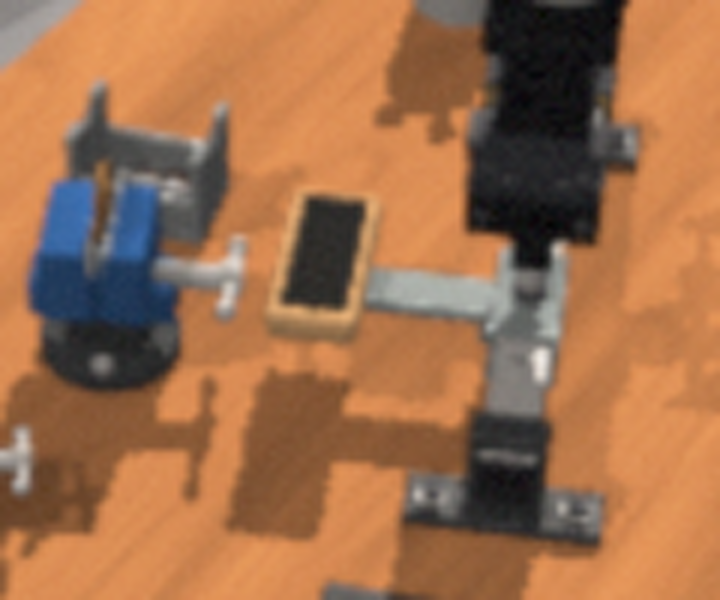

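The slide overshot by about 1.3 mm. The TCP reads 51.3, and the wrist-view holes at 248, 392, 464 and 537 put the target hole about 1.7 px right of the reference, so the two agree. I'll move back.

Call:
play_rows(
  increments=[
    {"dx": 0,"dy": 0.7,"dz": 0.3,"rx": 0,"ry": 0,"rz": 0},
    {"dx": 0,"dy": 1.3,"dz": 0.3,"rx": 0,"ry": 0,"rz": 0},
    {"dx": 0,"dy": 1.3,"dz": 0.3,"rx": 0,"ry": 0,"rz": 0},
    {"dx": 0,"dy": 1.3,"dz": 0.3,"rx": 0,"ry": 0,"rz": 0},
  ],
)

```text
t: 6.08
eef_pos: [537.2, -93.0, 287.3]
tcp_rot: [-3.14, 0.001, 0.404]
ft_force: [-1.2, 2.1, -0.1]
opening: 0.295
```

```bash
python3 -c "
from go import *
rel([556.8-.394*50,-138.8+.9195*50,275.3],23.2)
from cell import viewer
c=viewer.read_camera('wrist'); cv2.imwrite('pics/w6.png',c['image'][:,:,::-1])
def cen(f):
  g=cv2.imread(f,0); sub=g[214:235]; o=[]
  for r in [(160,190),(235,260),(380,402),(452,476),(525,548)]:
    a=sub[:,r[0]:r[1]].astype(float); m=(a<np.median(a)-40); 
    o.append((round(float(np.mean(np.nonzero(m)[1])+r[0]),1),int(m.sum())) if m.any() else None)
  return o
for f in ['pics/w4.png','pics/wrist5.png','pics/w6.png']: print(cen(f))"
```

```text
t 6.08 pos [537.21 -92.97 287.25] rot [-1.799e+02  4.000e-02  2.315e+01] F [-1.2  2.1 -0.1] M [ 0.43  0.14 -0.03] op 0.295
shift [-0.  -0.2 12. ] turn [-0.017  0.007 -0.008]
[(171.9, 56), (246.0, 56), (390.2, 191), (462.5, 193), (542.2, 219)]
[(165.8, 259), (246.9, 56), (391.9, 191), (464.5, 191), (536.4, 200)]
[(165.1, 229), (246.1, 55), (390.6, 192), (463.2, 193), (535.4, 200)]
```

View pics/w6.png

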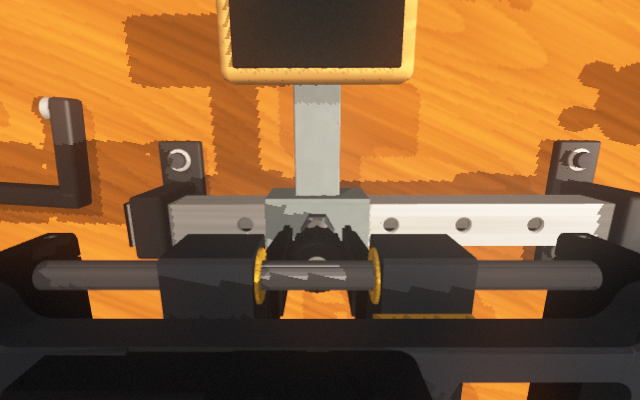

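The holes sit within about 0.5 px of the lifted reference at 390.6 and 463.2, and the TCP reads 49.8 mm, so it's aligned. Pushing down.

Call:
play_rows(
  increments=[
    {"dx": 0,"dy": -0.1,"dz": 1.5,"rx": 0,"ry": 0,"rz": 0},
    {"dx": 0,"dy": -0.1,"dz": 3.5,"rx": 0,"ry": 0,"rz": 0},
    {"dx": 0,"dy": -0.1,"dz": 5.5,"rx": 0,"ry": 0,"rz": 0},
    {"dx": 0,"dy": -0.1,"dz": 7.5,"rx": 0,"ry": 0,"rz": 0},
    {"dx": 0,"dy": -0.1,"dz": 9.5,"rx": 0,"ry": 0,"rz": 0},
    {"dx": 0,"dy": -0.1,"dz": 11,"rx": 0,"ry": 0,"rz": 0},
    {"dx": 0,"dy": -0.1,"dz": 12,"rx": 0,"ry": 0,"rz": 0},
    {"dx": 0,"dy": -0.1,"dz": 12,"rx": 0,"ry": 0,"rz": 0},
  ],
)

```text
t: 6.8
eef_pos: [537.2, -92.9, 275.1]
tcp_rot: [-3.14, 0.001, 0.404]
ft_force: [-0.4, 1.1, 1.0]
opening: 0.298
```

```bash
python3 -c "
from go import *
rel([556.8-.394*50,-138.8+.9195*50,275.3],23.2)"
```

```text
t 6.8 pos [537.17 -92.9  275.15] rot [-1.7991e+02  4.0000e-02  2.3160e+01] F [-0.4  1.1  1. ] M [0.17 0.09 0.03] op 0.298
shift [-0.  -0.1 -0.2] turn [-0.015  0.007 -0.007]
```

The pin went in freely: z is 275.15 against the 275.3 home reference. Next I'll press gently to feel the stop.

Call:
play_rows(
  increments=[
    {"dx": 0,"dy": 0,"dz": 0.5,"rx": 0,"ry": 0,"rz": 0},
    {"dx": 0,"dy": 0,"dz": 1.0,"rx": 0,"ry": 0,"rz": 0},
    {"dx": 0,"dy": 0,"dz": 1.0,"rx": 0,"ry": 0,"rz": 0},
    {"dx": 0,"dy": 0,"dz": 1.0,"rx": 0,"ry": 0,"rz": 0},
  ],
)

```text
t: 7.13
eef_pos: [537.2, -92.9, 274.9]
tcp_rot: [-3.141, 0.0, 0.404]
ft_force: [-3.1, 2.0, 10.1]
opening: 0.296
```

```bash
python3 -c "
from go import *
rel([556.8-.394*50,-138.8+.9195*50,275.3],23.2)"
```

```text
t 7.13 pos [537.19 -92.95 274.94] rot [-179.95    0.     23.16] F [-3.1  2.  10.1] M [ 0.24  0.61 -0.04] op 0.296
shift [-0.  -0.2 -0.4] turn [-0.009  0.001 -0.007]
```

There's a firm stop: force rose to 10 N with z at 274.9. I'll check it by picture against the original home view.

```bash
python3 -c "
from go import *
from cell import viewer
c=viewer.read_camera('wrist'); b=c['image'][:,:,::-1]; a=cv2.imread('pics/w3.png')
cv2.imwrite('pics/w7.png',np.hstack([a[170:330,130:510],b[170:330,130:510]]))
t=viewer.read_camera('top');cv2.imwrite('pics/t7.png',cv2.resize(t['image'][90:260,230:500,::-1],(800,504),interpolation=cv2.INTER_CUBIC))
rel([537.1,-92.8,275.3],23.2)"
```

```text
t 7.23 pos [537.18 -92.94 274.94] rot [-179.95    0.     23.16] F [-3.6  1.3 10.9] M [ 0.29  0.62 -0.  ] op 0.293
shift [-0.  -0.2 -0.4] turn [-0.009  0.001 -0.007]
```

View pics/w7.png

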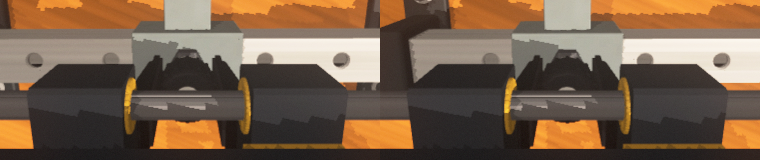

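View pics/t7.png

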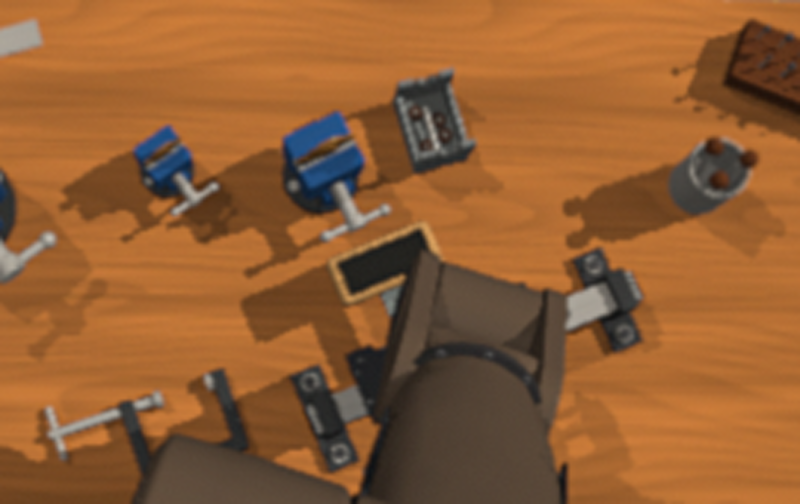

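The wrist view matches the original home view: knob, sleeve and tube sit at the same pixels, with the hole pattern shifted by one pitch. In the top view the pad, at about (385,262) in the zoom, has moved toward the middle vice and the bystanders are where they were. Handing in.

```bash
python3 -c "
from cell import env
env.job_done(); s=env.state(); print(s['t'],s['eef_pos'],s['ft_force'],s['opening'])"
```

```text
the job is handed in; nothing more can be done
the job is handed in; nothing more can be done
```

The hand rest is now pinned in the +50 mm hole, on the side of the middle-sized vice (vice at rail y ≈ +69 mm). The job was handed in at about 7.2 s with the gripper still holding the knob and pressing down.

I gripped the knob with the jaws along the tube, lifted it about 12.5 mm and slid the rest. It overshot by 1.3 mm, which I corrected before pushing the pin down.

**Last checks:**
- **Slide:** the gripper moved about 49.9 mm along the tube. The tube holes in the wrist view, checked just before lowering, agreed to about 0.4 mm.
- **Pin:** it went in without resistance to z = 275.15 mm, against 275.3 mm at the start. It then met a firm stop at 274.9 mm with about 10 N of push.
- **Grip:** the opening was 0.293, about 28 mm on the 29 mm knob. The knob and sleeve look the same in the wrist view as they did with the pin home at the start.
- **Other things:** the cradle and tool pot look unmoved in the top view. The C-clamp was partly hidden by the arm, so I could not see all of it.

No check failed. One move call was refused as invalid and moved nothing. The state could not be read after handing in, so these figures are from just before.

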